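# Key the decorating turntable's plate onto its drive pin

## Robot

A 6-joint arm with a two-finger parallel gripper is mounted at the origin on the work surface; the furniture and walls round the work are solid. World frame = base frame: x ahead of the robot, y to its left, z up, the work surface at z = 0. Lengths are in m, angles in rad, forces in N, time in s.
With the tool pointing down it reaches from about 0.275 to 0.725 m from the base axis. Payload 15.9 kg.
Tool frame: the origin (TCP) lies on the centre line of the jaws, within the pads' length; the fingertips stand 22 mm ahead of it and the grasp point (between the pads) lies 3 mm ahead of it; z points along the fingers, y is the line along which they close (so a half turn about z gives the same grasp; the last joint's range is limited). The gripper opens to 85 mm and grips with 20 to 120 N. Pads are 22 mm wide; open, the fingers measure 114 mm over their backs; the gripper's body (76 mm by 85 mm) begins 54 mm behind the grasp point. The pads swing forward as they close: fully open they stand 13 mm farther back than shut.
Start: joints at [1.316, 0.213, -0.034, 1.323, 0, 1.571], TCP at [0.126, 0.484, 0.253] pointing down, gripper open.
Joint ranges: [-2.98, 2.98], [-0.74, 1.72], [-1.14, 1.35], [-2.1, 2.04], [-1.57, 1.44], [-3.14, 3.14]. Speed limits (rad/s): [1.89, 1.89, 2.39, 2.57, 3.14, 3.14].

## Interface

Orientations are given as a unit quaternion [x, y, z, w].
In Python, from rig import status, vision, ticket gives the robot as it stands.
- The arm moves only by the shell command python3 -m pendant 'ROWS' [FORCE]. ROWS is JSON, one flat list of numbers, 5 for each row, row after row: the shift along the tool's x, y, z in m, then the turn about the tool's z in rad, then the opening in per cent of the stroke, from 0 (shut) to 100 (fully open). In form: [dx, dy, dz, yaw, hand, dx, dy, dz, yaw, hand, ...]. A call has 1 to 20 rows; each row is the pose to reach, as a shift and turn from the pose commanded when the call began, along the tool's axes at that moment; what a row does not reach only later rows make up. A row lasts 1/8 s, in which the tool goes at most 62.5 mm and 10.7 degrees, less where a joint would pass 70% of its speed; a pose out of reach is approached as far as the arm can. A call with a gripper value outside its range is refused whole. The fingers move at their own pace and stop on an object; FORCE is the grip in N (left out, the last holds). Time passes only in rows, so rows that repeat a pose let the fingers close. It gives the time, the measured TCP pose, the force, the opening and the grip force at its end, in the units of the state.
- status.get_obs(): the state, without advancing time (a new reading comes with each control period).
- vision.camera(name): name is "scene" or "top" or "wrist"; returns the picture (384x512x3 uint8, red, green, blue); there is no depth.
- vision.calibration(name): a dict with "vertical_fov" (degrees; the focal length in pixels is half the picture's height over the tangent of half this angle, whatever the lens; pixels are square), "cx", "cy" (the principal point, pixels), "extrinsics" (4x4, takes a point from camera to world coordinates). Camera axes: x right, y down, z forward; pixel columns grow to the right and rows downward; lengths in m; the calibration is good to about 2 mm. A picture is of the moment at which its call begins: read the wrist's pose just before it. calibration takes no time and is no camera call; for the wrist camera it gives the pose at the moment of the call.
- ticket.job_done(): hands the job in; it is judged then, once.
The state is a dict: "t": time; "joints": joint angles; "qvel": joint speeds; "joint_efforts": joint torques, N m; "ee_pos": TCP position; "eef_rot": TCP orientation; "ft_force": force on the tool from outside, world axes, zero at the start; "ft_torque": the same for the moment, N m; "finger_gap": finger opening in m; "gripper_force": force on a finger pad.
Only numpy, scipy, OpenCV 4.12 (cv2) and the standard library are available. Lean on these libraries where they do the work, as an engineer would, in place of code of your own. Each camera call takes 0.05 s, during which the arm holds its last target. There are 200 camera calls.

## Task

The round plate of the decorating turntable sits raised and does not yet engage its drive pin. With a fingertip, push on an orange stud to turn the plate until the notch in its blue rim is over the brass pin on the yellow arm, then press the plate down until it is fully seated, and take the hand away. Do not pinch or lift anything or force the plate down before the notch is over the pin, and leave the jars and the bottle where they stand.

Things in the scene. Friction and masses are not known exactly. Their poses are not given: they have to be found in the camera images.
- turntable_base: Turntable base, fixed to the table: grey round foot 148 mm in diameter with a short column and one yellow arm (26 mm wide) that reaches 121 mm out from the axis, below the plate. Origin on the table on the vertical turning axis; the arm and the pin lie along its -x axis; z is up.
- pin_tip (a point): Top of the brass drive pin: a round-topped dowel 10 mm in diameter that stands in a close socket on the yellow arm, 80 mm from the turning axis; its top is 54 mm above the table. It stays in its socket.
- notch (a point): Centre of the notch in the plate's blue rim, level with the rim's top, 80 mm from the turning axis: cut through, about 17 mm wide, from 69 mm radius out to the edge; a red mark on the dark pad points to it. Over the pin when straight above pin_tip (3 mm sideways is near enough); 14 mm above it while raised, level with it once seated. Its -x axis points outward from the turning axis.
- stud_a (a point): Top centre of one of two orange upright finger studs on the plate: 14 mm in diameter, 18 mm tall above the dark pad, 50 mm from the turning axis, a quarter turn clockwise of the notch seen from above. While the plate is raised the stud's top is 87.5 mm and the pad 69.5 mm above the table; 14 mm less once seated.
- stud_b (a point): Top centre of the other orange stud, the same size, across from stud_a: a quarter turn anticlockwise of the notch.
- hub_top (a point): Top centre of the steel hub cap in the middle of the plate, on the turning axis; 34 mm in diameter, 77 mm above the table while raised (7.5 mm above the pad). It is part of the plate. Pressing here, or anywhere on the plate, pushes the plate down.
- plate (a joint): Angle of the plate about the vertical axis, rad, growing anticlockwise from above; 0 or a whole turn: notch over the pin. At the start 1.4 to 3.14 rad away from that. No stops; stays where it is left (friction 0.06 N m, about 1.2 N at a stud). Plate 180 mm in diameter, blue rim 12 mm thick; dark pad 138 mm in diameter, 1.5 mm higher than the rim.
- hub (a joint): How far the plate is pressed down, m: 0 raised as found, 0.014 fully seated, negative lifted. Stiff sliding fit: stays where it is left, 2 to 6 N on it moves it down. With the notch not over the pin the rim meets the pin's top and it stops at 0.002 to 0.003. Once seated, the pin keeps the plate from turning.
- jar_rose: Pink-label powder jar, 42 mm in diameter and about 42 mm tall, black screw cap, loose; origin at the centre of its underside. A bystander: leave it standing where it is.
- jar_jade: Green-label powder jar, 42 mm in diameter and about 42 mm tall, black screw cap, loose; origin at the centre of its underside. A bystander: leave it standing where it is.
- solvent_dropper: Brown dropper bottle with a black top, 33 mm in diameter and 102 mm tall, loose; origin at the centre of its underside. A bystander: leave it standing where it is.
Not all that is in view belongs to the job. Leave any turquoise look-alike of the turntable_base alone.

How it is judged:
By the outcome, as a careful person would: the job done as asked, in the order asked, and still so for the second after the job is handed in, with the robot touching nothing.
It also fails if it takes over 42 s, if anything falls off the work surface, if the arm or the gripper's body presses on something with over 40 N, if the wrist force passes 120 N, or if a joint passes its speed limit or range.

## Working session

There is one attempt and no reset: what is moved stays moved. The work goes in short steps, Python scripts to look and compute and a shell command to move; the robot and the scene stay as the last step left them, time stands still between calls to the robot, and variables do not carry over. Pictures are saved under pics/ and viewed, at most 10 in all, crops included, and the job is handed in when it is done.

```bash
mkdir -p pics; python3 - <<'E'
from rig import status, vision
import cv2, numpy as np
o=status.get_obs(); print(o['t'],o['ee_pos'],o['eef_rot'],o['finger_gap'])
for n in('scene','top'):
    im=vision.camera(n); cv2.imwrite(f'pics/{n}0.png',im[:,:,::-1]); c=vision.calibration(n); print(n,c['vertical_fov'],c['cx'],c['cy'],np.round(c['extrinsics'],4).tolist())
a=cv2.imread('pics/scene0.png');b=cv2.imread('pics/top0.png')
cv2.imwrite('pics/both0.png',cv2.resize(np.vstack([a,b]),(450,600)) if 0 else cv2.resize(np.hstack([a,b]),(800,300)))
E
```

```text
0.0 [0.12593749 0.48355176 0.25279352] [ 1.27044680e-01  9.91896832e-01 -5.62038604e-04 -8.43783218e-05] 0.08557740967346457
scene 43.773472788676344 254.52049078094464 190.74801959343918 [[0.2514, 0.6332, -0.732, 1.4943], [0.9678, -0.1536, 0.1994, -0.266], [0.0138, -0.7586, -0.6515, 0.9956], [0.0, 0.0, 0.0, 1.0]]
top 53.278325277407845 263.2284862863566 188.07775008778123 [[-0.0054, -0.9971, 0.0759, 0.3379], [-0.9998, 0.0039, -0.0205, 0.048], [0.0201, -0.076, -0.9969, 1.3497], [0.0, 0.0, 0.0, 1.0]]
```

View pics/top0.png

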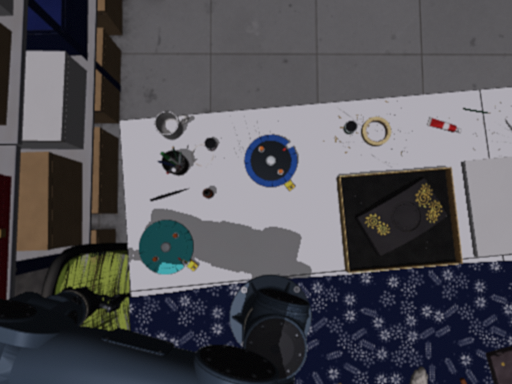

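View pics/scene0.png

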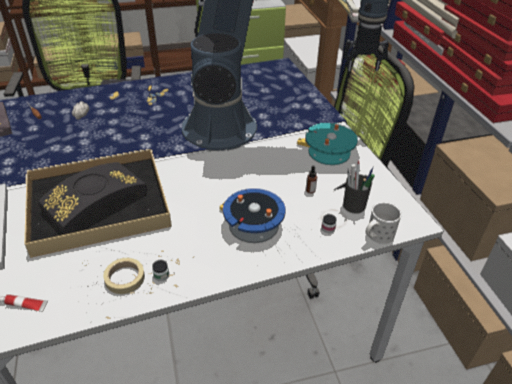

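The blue-rimmed turntable is at top (271,161) / scene (254,210). The candidates are this one and the turquoise look-alike at top (166,248) / scene (332,142), so I choose the blue one. The jars are at top (211,144) and (350,127), and the bottle at (208,193).

```bash
cat > h.py <<'E'
import cv2, numpy as np
def cal(c): return 192/np.tan(np.radians(c['vertical_fov']/2)),c['cx'],c['cy'],np.array(c['extrinsics'])
def ray(c,p):
    f,cx,cy,E=cal(c); d=E[:3,:3]@np.array([(p[0]-cx)/f,(p[1]-cy)/f,1]); return E[:3,3],d/np.linalg.norm(d)
def plane(c,p,z): o,d=ray(c,p); return o+d*(z-o[2])/d[2]
def tri(r1,r2):
    (a,u),(b,v)=r1,r2; s=np.linalg.lstsq(np.c_[u,-v],b-a,rcond=None)[0]; p,q=a+u*s[0],b+v*s[1]; return (p+q)/2,np.linalg.norm(p-q)
def blobs(im,lo,hi,box,amin=3):
    x0,y0,x1,y1=box; m=cv2.inRange(cv2.cvtColor(im,cv2.COLOR_BGR2HSV),lo,hi); k=np.zeros_like(m); k[y0:y1,x0:x1]=m[y0:y1,x0:x1]
    n,l,s,c=cv2.connectedComponentsWithStats(k); return [(c[i].round(2).tolist(),int(s[i,4])) for i in range(1,n) if s[i,4]>=amin]
E
python3 - <<'E'
from h import *
from rig import vision
B={'top':(235,125,310,200),'scene':(210,180,300,245)}
P={}
for n,b in B.items():
    im=cv2.imread(f'pics/{n}0.png'); c=vision.calibration(n)
    for nm,lo,hi in(('orange',(3,120,90),(14,255,255)),('red',(172,120,60),(180,255,255)),('yellow',(18,110,110),(32,255,255)),('blue',(105,120,50),(125,255,255)),('hub',(0,0,150),(180,60,255))):
        r=blobs(im,lo,hi,b); print(n,nm,r[:8])
    crop=im[b[1]:b[3],b[0]:b[2]]; cv2.imwrite(f'pics/c_{n}.png',cv2.resize(crop,(400,int(400*crop.shape[0]/crop.shape[1])),interpolation=cv2.INTER_CUBIC))
a,b=cv2.imread('pics/c_top.png'),cv2.imread('pics/c_scene.png')
k=np.zeros((max(len(a),len(b)),800,3),np.uint8);k[:len(a),:400]=a;k[:len(b),400:]=b;cv2.imwrite('pics/crop0.png',k)
E
```

```text
top orange [([261.27, 147.67], 15), ([280.29, 170.5], 14)]
top red []
top yellow [([289.3, 184.96], 50)]
top blue [([269.73, 161.18], 865)]
top hub [([272.53, 162.57], 3259), ([270.41, 160.02], 41)]
scene orange [([240.04, 197.17], 24), ([268.27, 210.91], 33)]
scene red [([242.2, 219.0], 5)]
scene yellow [([221.0, 206.73], 11)]
scene blue [([254.34, 212.8], 858)]
scene hub [([256.98, 205.85], 2763), ([253.95, 206.5], 60), ([234.75, 243.35], 20)]
```

View pics/crop0.png

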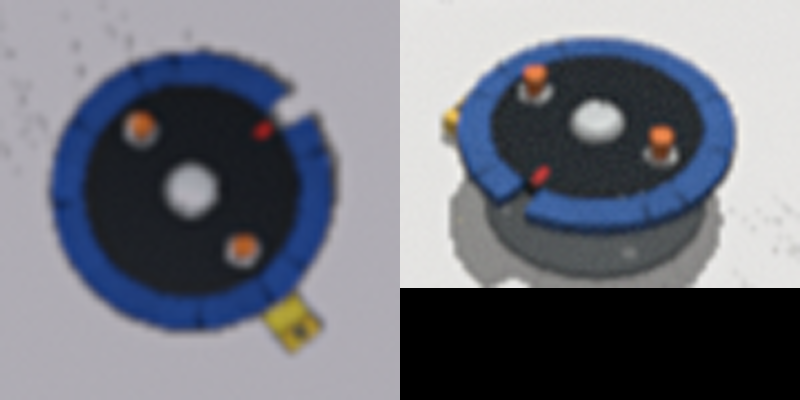

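The crop shows the blue plate with its yellow arm at lower right, top (289,185), and the notch at upper right (290,145). The studs are at (261,148) and (280,170). The plate has to turn clockwise by about 95°.

```bash
python3 - <<'E'
from h import *
from rig import vision,status
T,S=vision.calibration('top'),vision.calibration('scene')
for n,a,b in(('hub',(270.41,160.02),(253.95,206.5)),('stA(lowR top)',(280.29,170.5),(0,0)),):
    pass
def t(n,a,b,z): print(n,'tri',np.round(tri(ray(T,a),ray(S,b))[0],4),'res',round(tri(ray(T,a),ray(S,b))[1],4),'planes',np.round(plane(T,a,z)[:2],4),np.round(plane(S,b,z)[:2],4))
t('hub',(270.41,160.02),(253.95,206.5),.076)
t('st1',(261.27,147.67),(268.27,210.91),.083)
t('st2',(280.29,170.5),(240.04,197.17),.083)
t('mark',(235+263/5.333,125+130/5.333),(242.2,219),.0695)
t('notch',(235+290/5.333,125+110/5.333),(210+515/4.444,180+193/4.444),.067)
for n,p in(('armend',(289.3,184.96)),):print(n,plane(T,p,.045))
for n,p,z in(('jarL',(211,144),.04),('jarR',(350,127),.04),('bottle',(208,193),.1)):print(n,plane(T,p,z)[:2])
h=np.mean([plane(T,(270.41,160.02),.076),plane(S,(253.95,206.5),.076)],0)
a=lambda p:np.arctan2(*(p-h)[1::-1])
c=plane(T,(270.41,160.02),.076);g=lambda p:np.arctan2(*(p-c)[1::-1])
print('angles arm',g(plane(T,(289.3,184.96),.045)),'mark',g(plane(T,(284.3,149.4),.0695)),'notch',g(plane(T,(289.4,145.6),.067)),'st1',g(plane(T,(261.27,147.67),.083)),'st2',g(plane(T,(280.29,170.5),.083)))
o=status.get_obs();from scipy.spatial.transform import Rotation as R
print(R.from_quat(o['eef_rot']).as_matrix().round(3))
E
```

```text
hub tri [ 0.5289 -0.0033  0.0775] res 0.0011 planes [ 0.5293 -0.0028] [ 0.5272 -0.0034]
st1 tri [0.5686 0.0274 0.0897] res 0.0011 planes [0.57   0.0278] [0.5617 0.029 ]
st2 tri [ 0.4922 -0.0353  0.088 ] res 0.0008 planes [ 0.4929 -0.0352] [ 0.4865 -0.0344]
mark tri [ 0.5661 -0.0486  0.0737] res 0.0031 planes [ 0.5665 -0.0504] [ 0.5624 -0.0462]
notch tri [0.6248 0.044  0.1172] res 0.2408 planes [ 0.5798 -0.0679] [0.6321 0.1755]
armend [ 0.4476178  -0.06820252  0.045     ]
jarL [0.59099126 0.20065519]
jarR [ 0.65028018 -0.28303775]
bottle [0.41766649 0.20263284]
angles arm -2.4663869165629277 mark -0.9080316239711019 notch -0.9111650715481348 st1 0.6445985699309247 st2 -2.4132782002426025
[[-0.968  0.252 -0.   ]
 [ 0.252  0.968 -0.001]
 [ 0.    -0.001 -1.   ]]
```

```bash
python3 -m pendant '[-0.05,-0.04,0,0.1,0,-0.1,-0.085,0,0.2,0,-0.15,-0.13,0,0.3,0,-0.2,-0.17,0,0.4,0,-0.25,-0.21,0,0.5,0,-0.3,-0.25,0,0.6,0,-0.35,-0.3,0,0.62,0,-0.4,-0.34,0,0.62,0,-0.45,-0.38,0,0.62,0,-0.49,-0.41,0,0.62,0,-0.51,-0.43,0,0.62,0,-0.51,-0.43,0,0.62,0,-0.51,-0.43,0,0.62,0,-0.51,-0.43,0,0.62,0]'
python3 - <<'E'
from rig import status, vision
import cv2, numpy as np
o=status.get_obs(); print(o['t'],o['ee_pos'],o['joints'],o['finger_gap'],o['ft_force'])
c=vision.calibration('wrist'); print(c['vertical_fov'],c['cx'],c['cy'],np.round(c['extrinsics'],4).tolist())
np.save('wc.npy',c,allow_pickle=True)
cv2.imwrite('pics/w1.png',vision.camera('wrist')[:,:,::-1])
E
```

```text
t: 1.85
ee_pos: [0.5108, -0.06, 0.2535]
eef_rot: [0.423, 0.906, 0.0, -0.0]
ft_force: [0.3, -0.2, -0.1]
finger_gap: -0.0002
gripper_force: 0.0
1.85 [ 0.51076422 -0.06000176  0.2534535 ] [-1.16999938e-01  2.42530614e-01  3.78178434e-03  1.33203920e+00
  1.07585670e-04  7.56748820e-01] -0.00022416447400307898 [ 0.28632957 -0.20650633 -0.12935235]
67.71144725663596 255.47790254100474 191.14699858317448 [[0.7666, 0.6184, 0.1729, 0.4669], [0.6421, -0.7385, -0.2055, -0.0087], [0.0006, 0.2686, -0.9633, 0.3734], [0.0, 0.0, 0.0, 1.0]]
```

View pics/w1.png

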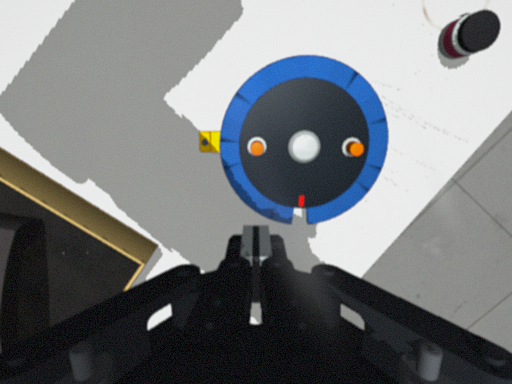

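The wrist view shows the hub at (304,147), the studs at (256,148) and (356,149), the red mark at (301,200), the notch at (300,214) and the yellow arm end at (209,142). The closed fingertips are at (256,240).

```bash
python3 - <<'E'
from h import *
c=np.load('wc.npy',allow_pickle=True).item(); im=cv2.imread('pics/w1.png'); box=(190,50,395,228)
O=blobs(im,(3,120,90),(17,255,255),box,15);Rd=blobs(im,(172,120,60),(180,255,255),box,8)+blobs(im,(0,170,60),(2,255,255),box,8)
Y=blobs(im,(18,110,110),(32,255,255),box,15);B=blobs(im,(105,120,50),(125,255,255),box,500)
m=cv2.inRange(cv2.cvtColor(im,cv2.COLOR_BGR2HSV),(105,120,50),(125,255,255));m[:50]=0;m[228:]=0;m[:,:190]=0;m[:,395:]=0
k=max(cv2.findContours(m,cv2.RETR_EXTERNAL,cv2.CHAIN_APPROX_NONE)[0],key=cv2.contourArea);
hb=[x for x in blobs(im,(0,0,130),(180,70,255),(280,120,330,175),100)]
print(O,Rd,Y,hb)
E_=cv2.fitEllipse(cv2.convexHull(k));rim=plane(c,E_[0],.065);hub=plane(c,hb[0][0],.0765)
# arm edges: yellow mask in world plane .045
ym=np.argwhere(cv2.inRange(cv2.cvtColor(im,cv2.COLOR_BGR2HSV),(18,90,60),(32,255,255))[120:165,190:235]>0)[:,::-1]+[190,120]
W=np.array([plane(c,p,.044)[:2] for p in ym]);
C=hub; g=lambda p:np.arctan2(p[1]-C[1],p[0]-C[0])
print('hub',hub,'rim',rim,'armrect',cv2.minAreaRect(W.astype(np.float32)*1000),'armang',g(W.mean(0)),len(W))
for n,L,z in(('st',O,.086),('mark',Rd,.0695)):
  for p,a in L: q=plane(c,p,z); print(n,p,q,g(q),np.hypot(*(q-C)[:2]))
q=plane(c,(300.5,214),.067);print('notch',q,g(q))
E
```

```text
[([256.53, 148.15], 144), ([355.82, 148.7], 183)] [([303.4, 201.27], 15), ([301.07, 200.38], 45)] [([209.86, 140.94], 387)] [([303.84, 145.63], 748)]
hub [ 0.52718332 -0.00267784  0.0765    ] rim [0.52479081 0.00223536 0.065     ] armrect ((447.6177978515625, -67.87074279785156), (22.832155227661133, 23.953041076660156), 37.991111755371094) armang -2.458659807358075 414
st [256.53, 148.15] [ 0.49065415 -0.03512116  0.086     ] -2.415364175901132 0.04885641175681577
st [355.82, 148.7] [0.56723525 0.0283017  0.086     ] 0.6583623592717522 0.05063486068721912
mark [303.4, 201.27] [ 0.56992037 -0.04827017  0.0695    ] -0.8177122085864695 0.06249092627587122
mark [301.07, 200.38] [ 0.56723013 -0.04916869  0.0695    ] -0.8597259904613355 0.06136078949355249
notch [ 0.57850687 -0.06190742  0.067     ] -0.8567899970662549
```

```bash
python3 -m pendant '[0,0,0.05,0,0,0,0,0.1,0,0,0,0,0.13,0,0,0,0,0.145,0,0,0,0,0.151,0,0,0,0,0.151,0,0]'
python3 - <<'E'
# arc rows: plate frame at phi, tool axes x=-e_t,y=-e_r at start; finger at (r=.05,t) rotated clockwise by phi
import numpy as np
for phi,t in [(0,.026),(0,.018)]+[(p,.018) for p in np.arange(.1,1.46,.1)]:
    # start (.05,.0327); rotate clockwise
    r=.05*np.cos(phi)+t*np.sin(phi); tt=-.05*np.sin(phi)+t*np.cos(phi)
    print(round(.0327-tt,4),round(.05-r,4),round(phi,2))
E
```

```text
t: 2.65
ee_pos: [0.5116, -0.0607, 0.103]
eef_rot: [0.423, 0.906, 0.0, 0.0]
ft_force: [-0.4, 0.0, 0.8]
finger_gap: -0.0003
gripper_force: 0.0
0.0067 0.0 0
0.0147 0.0 0
0.0198 -0.0015 0.1
0.025 -0.0026 0.2
0.0303 -0.0031 0.3
0.0356 -0.0031 0.4
0.0409 -0.0025 0.5
0.0461 -0.0014 0.6
0.0511 0.0002 0.7
0.056 0.0023 0.8
0.0607 0.0048 0.9
0.065 0.0078 1.0
0.0691 0.0113 1.1
0.0728 0.0151 1.2
0.0761 0.0193 1.3
0.0789 0.0238 1.4
```

```bash
python3 -m pendant '[0.007,0,0,0,0,0.015,0,0,0,0,0.02,-0.0015,0,0.1,0,0.025,-0.0026,0,0.2,0,0.0303,-0.0031,0,0.3,0,0.0356,-0.0031,0,0.4,0,0.041,-0.0025,0,0.5,0,0.046,-0.0014,0,0.6,0,0.051,0.0002,0,0.7,0,0.056,0.0023,0,0.8,0,0.0607,0.0048,0,0.9,0,0.065,0.0078,0,1.0,0,0.069,0.0113,0,1.1,0,0.0728,0.0151,0,1.2,0,0.0761,0.0193,0,1.3,0,0.0761,0.0193,0,1.3,0]'
python3 - <<'E'
from rig import status, vision
import cv2, numpy as np
o=status.get_obs(); print(o['t'],o['ee_pos'],o['joints'])
np.save('wc2.npy',vision.calibration('wrist'),allow_pickle=True)
cv2.imwrite('pics/w2.png',vision.camera('wrist')[:,:,::-1])
E
```

```text
t: 4.65
ee_pos: [0.4771, 0.0104, 0.1026]
eef_rot: [0.885, 0.465, 0.0, 0.0]
ft_force: [-0.2, -0.4, 0.1]
finger_gap: 0.0001
gripper_force: 0.0
4.65 [0.4770549  0.01041827 0.10260889] [ 2.18105145e-02  2.50618304e-01 -3.80580019e-01  9.39185954e-01
  4.01997577e-05  2.19540850e+00]
```

View pics/w2.png

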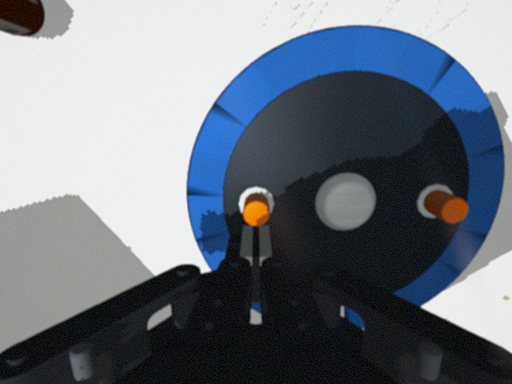

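The fingertip sits right behind stud_a (256,213), with stud_b at (454,210) and the hub at (346,201). I'll measure the angle.

```bash
cat > ang.py <<'E'
import sys
from h import *
def ang(c,im,box,z=.0865):
    O=sorted(blobs(im,(3,120,60),(17,255,255),box,60)); A,B=[plane(c,p,z) for p,_ in (O[0],O[-1])]
    d=B-A; print(O,'A',A[:2].round(4),'B',B[:2].round(4),'mid',((A+B)/2)[:2].round(4),'dist',np.hypot(*d[:2]).round(4)); s=np.arctan2(d[1],d[0]); return s
E
python3 - <<'E'
from ang import *
c=np.load('wc2.npy',allow_pickle=True).item(); im=cv2.imread('pics/w2.png')
s=ang(c,im,(200,150,500,230)); print('stud_b angle',s,'turned',s-0.692,'notch',s-np.pi/2)
E
```

```text
[([256.96, 210.46], 579), ([446.13, 206.4], 1019)] A [0.4887 0.0256] B [ 0.5681 -0.0264] mid [ 5.284e-01 -4.000e-04] dist 0.0949
stud_b angle -0.5805197979065502 turned -1.2725197979065501 notch -2.151316124701447
```

```bash
python3 -m pendant '[0.0051,-0.0015,0,0.1,0,0.0103,-0.0026,0,0.2,0,0.0134,-0.0029,0,0.26,0,0.0134,-0.0029,0,0.26,0,0.008,-0.002,0,0.26,0,0.0035,-0.001,0,0.26,0,0.0035,-0.001,-0.05,0.26,0,0.0035,-0.001,-0.1,0.26,0,0.0035,-0.001,-0.15,0.26,0,0.0035,-0.001,-0.15,0.26,0,0.0035,-0.001,-0.15,0.26,0,0.0035,-0.001,-0.15,0.26,0]'
python3 - <<'E'
from rig import status, vision
from ang import *
o=status.get_obs(); print(o['t'],o['ee_pos'],o['qvel'].round(3) if hasattr(o['qvel'],'round') else o['qvel'])
c=vision.calibration('wrist');np.save('wc3.npy',c,allow_pickle=True)
im=vision.camera('wrist')[:,:,::-1].copy();cv2.imwrite('pics/w3.png',im)
cv2.imwrite('pics/top3.png',vision.camera('top')[:,:,::-1])
print(blobs(im,(3,120,60),(17,255,255),(0,0,512,250),30))
E
```

```text
t: 6.2
ee_pos: [0.4777, 0.0132, 0.2512]
eef_rot: [0.938, 0.346, -0.001, -0.0]
ft_force: [-0.3, 0.8, 0.0]
finger_gap: -0.0002
gripper_force: 0.0
6.2 [0.47772247 0.01323703 0.2511539 ] [ 0.002  0.002  0.004  0.001 -0.001  0.003]
[([80.87, 93.33], 232), ([350.35, 150.29], 201), ([251.24, 152.88], 147)]
```

View pics/w3.png

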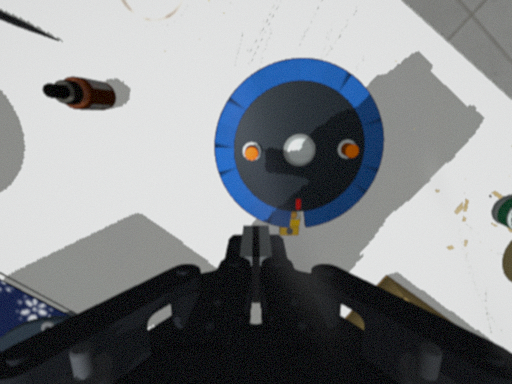

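Stud_a is at (251,153), stud_b at (350,150), the hub at (299,150) and the mark at (298,204). Through the notch at about (297,218) the yellow arm already shows. I'll shift the hand away for a clear view of the notch and pin.

```bash
python3 -m pendant '[-0.03,0,0,0,0,-0.06,0,0,0,0,-0.06,0.02,0,0,0,-0.06,0.02,0,0,0,-0.06,0.02,0,0,0]'
python3 - <<'E'
from rig import status, vision
from ang import *
c3=np.load('wc3.npy',allow_pickle=True).item()
c=vision.calibration('wrist');np.save('wc4.npy',c,allow_pickle=True)
im=vision.camera('wrist')[:,:,::-1].copy();cv2.imwrite('pics/w4.png',im)
for cc,i,b in((c3,cv2.imread('pics/w3.png'),(200,120,400,180)),(c,im,(150,30,430,330))):
    print(blobs(i,(3,120,60),(17,255,255),b,30)); print(ang(cc,i,b)); print('mark',blobs(i,(172,120,60),(180,255,255),(200,50,420,300),8),blobs(i,(18,110,110),(32,255,255),(200,50,420,300),8))
cv2.imwrite('pics/w4c.png',cv2.resize(im[50:300,150:450],(720,600),interpolation=cv2.INTER_CUBIC))
E
```

```text
t: 6.92
ee_pos: [0.4459, -0.0405, 0.2519]
eef_rot: [0.938, 0.346, -0.0, -0.0]
ft_force: [0.5, 0.3, -0.5]
finger_gap: -0.0003
gripper_force: 0.0
[([350.35, 150.29], 201), ([251.24, 152.88], 147)]
[([251.24, 152.88], 147), ([350.35, 150.29], 201)] A [0.4961 0.034 ] B [ 0.562  -0.0392] mid [ 0.529  -0.0026] dist 0.0984
-0.8375762512881317
mark [([297.73, 200.6], 15), ([295.92, 205.17], 12)] [([294.47, 223.88], 150), ([282.93, 230.96], 46)]
[([334.92, 88.1], 214), ([229.9, 90.72], 141)]
[([229.9, 90.72], 141), ([334.92, 88.1], 214)] A [0.4961 0.0334] B [ 0.5621 -0.0403] mid [ 0.5291 -0.0034] dist 0.0989
-0.8402321433106631
mark [([280.25, 152.17], 12), ([280.7, 156.0], 10)] [([226.69, 92.31], 13), ([285.5, 161.0], 8), ([277.07, 165.9], 30), ([275.03, 182.58], 306), ([393.88, 267.96], 274)]
```

View pics/w4c.png

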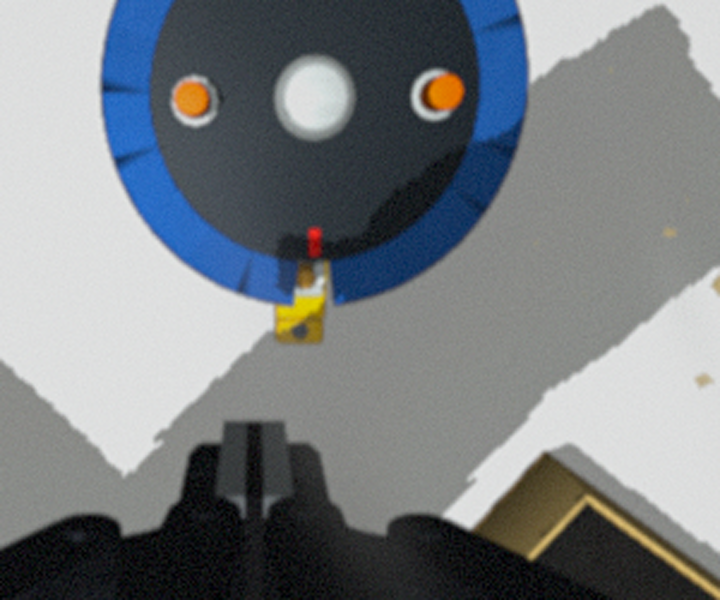

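The crop shows the pin at crop (306,273), or image (277.5,164). The notch centre is slightly right of it at crop (316,275), and the arm end at crop (299,325). A small clockwise turn is left.

```bash
python3 - <<'E'
from ang import *
c=np.load('wc4.npy',allow_pickle=True).item(); im=cv2.imread('pics/w4.png')
C=np.array([.529,-.0032]); px=lambda u,v:(150+u/2.4-.3,50+v/2.4-.3)
for n,p,z in(('pin',px(306,273),.051),('armend',px(299,325),.044),('mark',px(315,242),.0695),('notchL',px(297,285),.068),('notchR',px(334,285),.068),('hub',px(315,97),.077)):
    q=plane(c,p,z)[:2]-C; print(n,q.round(4),np.hypot(*q).round(4),np.arctan2(q[1],q[0]).round(4))
hsv=cv2.cvtColor(im,cv2.COLOR_BGR2HSV)
y=np.argwhere(cv2.inRange(hsv,(18,110,60),(34,255,255))[174:196,255:295]>0)[:,::-1]+[255,174]
for v in range(176,194,2):
    u=y[y[:,1]==v][:,0]
    if len(u): print(v,u.min(),u.max(),[np.arctan2(*(plane(c,(k,v),.044)[:2]-C)[::-1]).round(3) for k in(u.min()-.5,(u.min()+u.max())/2,u.max()+.5)])
E
```

```text
pin [-0.0587 -0.0495] 0.0768 -2.4404
armend [-0.0808 -0.0653] 0.104 -2.4618
mark [-0.0443 -0.0402] 0.0598 -2.4045
notchL [-0.064  -0.0472] 0.0795 -2.5063
notchR [-0.0532 -0.0598] 0.08 -2.2976
hub [-0.0002  0.0002] 0.0003 2.4717
176 273 284 [np.float64(-2.49), np.float64(-2.414), np.float64(-2.339)]
178 265 284 [np.float64(-2.585), np.float64(-2.463), np.float64(-2.34)]
180 265 284 [np.float64(-2.581), np.float64(-2.462), np.float64(-2.342)]
182 265 283 [np.float64(-2.578), np.float64(-2.467), np.float64(-2.355)]
184 265 283 [np.float64(-2.574), np.float64(-2.466), np.float64(-2.356)]
186 265 283 [np.float64(-2.571), np.float64(-2.465), np.float64(-2.358)]
188 265 283 [np.float64(-2.567), np.float64(-2.463), np.float64(-2.359)]
190 265 283 [np.float64(-2.564), np.float64(-2.462), np.float64(-2.36)]
192 270 282 [np.float64(-2.509), np.float64(-2.44), np.float64(-2.372)]
```

```bash
python3 -m pendant '[0.03,-0.013,0,0,0,0.059,-0.025,0,0,0,0.059,-0.025,0.05,0,0,0.059,-0.025,0.1,0,0,0.059,-0.025,0.135,0,0,0.059,-0.025,0.149,0,0,0.059,-0.025,0.149,0,0,0.059,-0.025,0.149,0,0]'
```

```text
t: 7.98
ee_pos: [0.4753, 0.0167, 0.1046]
eef_rot: [0.938, 0.346, 0.001, 0.0]
ft_force: [-0.0, 0.0, 0.3]
finger_gap: 0.0001
gripper_force: 0.0
```

```bash
python3 -m pendant '[0.005,-0.0005,0,0.02,0,0.009,-0.001,0,0.04,0,0.011,-0.0013,0,0.057,0,0.0127,-0.0015,0,0.057,0,0.0127,-0.0015,0,0.057,0,0.0127,-0.0015,0,0.057,0,0.006,-0.0015,0,0.057,0,0.0,-0.001,0,0.057,0,0,0,-0.05,0,0,0,0,-0.1,0,0,0,0,-0.149,0,0,-0.059,0.025,-0.149,0,0,-0.059,0.025,-0.149,0,0,-0.059,0.025,-0.149,0,0,-0.059,0.025,-0.149,0,0]'
python3 - <<'E'
from rig import vision
from ang import *
c=vision.calibration('wrist');np.save('wc5.npy',c,allow_pickle=True)
im=vision.camera('wrist')[:,:,::-1].copy();cv2.imwrite('pics/w5.png',im)
print(ang(c,im,(150,30,430,330)),'(target -0.893..-0.899)')
cv2.imwrite('pics/w5c.png',cv2.resize(im[50:300,150:450],(720,600),interpolation=cv2.INTER_CUBIC))
E
```

```text
t: 9.85
ee_pos: [0.4458, -0.0402, 0.252]
eef_rot: [0.938, 0.346, -0.0, -0.0]
ft_force: [0.8, 0.8, 0.2]
finger_gap: -0.0001
gripper_force: 0.0
[([230.25, 87.9], 146), ([335.01, 91.13], 212)] A [0.4981 0.0351] B [ 0.5602 -0.0419] mid [ 0.5292 -0.0034] dist 0.0989
-0.8921456439443077 (target -0.893..-0.899)
```

View pics/w5c.png

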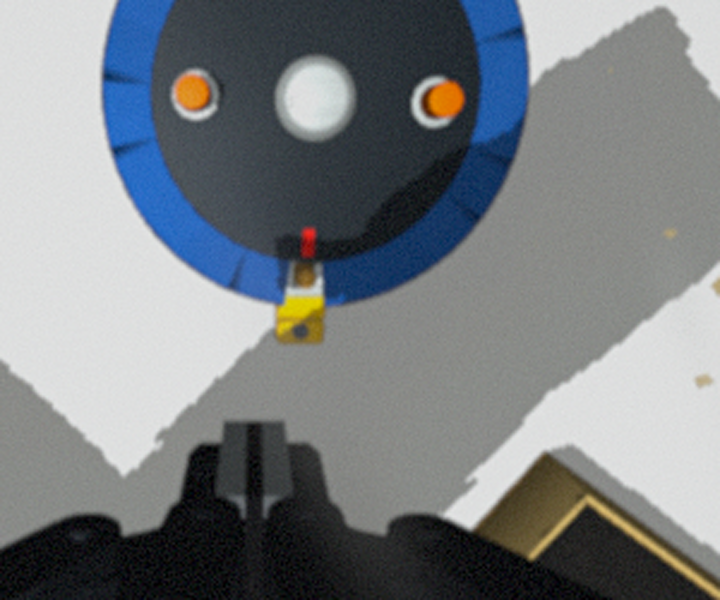

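The notch (crop centre 306,275) now straddles the pin (304,275), and stud_b is at -0.892 rad, within about 1 mm of target. Next I press on the hub.

```bash
python3 -m pendant '[0.045,0.013,0,0,0,0.087,0.026,0,0,0,0.087,0.026,0.05,0,0,0.087,0.026,0.1,0,0,0.087,0.026,0.135,0,0,0.087,0.026,0.146,0,0,0.087,0.026,0.146,0,0,0.087,0.026,0.146,0,0]'
```

```text
t: 10.9
ee_pos: [0.5298, -0.0039, 0.1078]
eef_rot: [0.938, 0.346, 0.001, 0.0]
ft_force: [0.4, -0.2, -0.4]
finger_gap: -0.0001
gripper_force: 0.0
```

```bash
python3 -m pendant '[0,0,0.005,0,0,0,0,0.008,0,0,0,0,0.01,0,0,0,0,0.012,0,0,0,0,0.014,0,0,0,0,0.014,0,0,0,0,0.014,0,0]'; python3 -m pendant '[0,0,0.002,0,0,0,0,0.004,0,0,0,0,0.004,0,0]'
```

```text
t: 11.78
ee_pos: [0.5286, -0.004, 0.0921]
eef_rot: [0.938, 0.346, -0.0, -0.0]
ft_force: [0.6, 0.6, 0.7]
finger_gap: 0.0001
gripper_force: 0.5
t: 12.15
ee_pos: [0.5286, -0.0041, 0.0881]
eef_rot: [0.938, 0.346, -0.0, -0.0]
ft_force: [0.8, -0.4, 0.6]
finger_gap: 0.0004
gripper_force: 0.2
```

```bash
python3 -m pendant '[0,0,0.0015,0,0,0,0,0.003,0,0,0,0,0.004,0,0,0,0,0.004,0,0]'; python3 -m pendant '[0,0,0.001,0,0,0,0,0.002,0,0]'
```

```text
t: 12.65
ee_pos: [0.5287, -0.0041, 0.0847]
eef_rot: [0.938, 0.346, 0.0, 0.0]
ft_force: [-5.1, -0.3, 12.3]
finger_gap: -0.0
gripper_force: 6.5
t: 12.9
ee_pos: [0.5289, -0.0041, 0.0844]
eef_rot: [0.938, 0.346, 0.001, 0.0]
ft_force: [-21.8, -1.0, 59.6]
finger_gap: -0.0002
gripper_force: 29.4
```

The force rose sharply with the tip at 0.0627, which means the plate is bottomed (expected 0.063). I'll lift straight up, clear the area and verify.

```bash
python3 -m pendant '[0,0,-0.005,0,0,0,0,-0.03,0,0,0,0,-0.08,0,0,0,0,-0.13,0,0,0,0,-0.168,0,0,-0.04,-0.013,-0.168,0,0,-0.087,-0.026,-0.168,0,0,-0.087,-0.026,-0.168,0,0,-0.087,-0.026,-0.168,0,0]'
python3 - <<'E'
from rig import vision
from ang import *
c=vision.calibration('wrist');im=vision.camera('wrist')[:,:,::-1].copy()
s=vision.camera('scene')[:,:,::-1];t=vision.camera('top')[:,:,::-1];cv2.imwrite('pics/scene6.png',s)
print(ang(c,im,(150,30,430,330),.0725))
k=np.hstack([cv2.resize(im[50:300,150:450],(400,333)),cv2.resize(s[150:250,180:340],(400,250)).copy() if 0 else cv2.resize(s[130:263,180:340],(400,333),interpolation=cv2.INTER_CUBIC)]);cv2.imwrite('pics/f6.png',k)
# height of hub from wrist+scene
hb=blobs(im,(0,0,130),(180,70,255),(255,70,310,115),80);hs=blobs(s,(0,0,150),(180,60,255),(235,195,275,225),20);print(hb,hs)
for a in hb:
  for b in hs: print(tri(ray(c,a[0]),ray(vision.calibration('scene'),b[0])))
E
```

```text
t: 14.02
ee_pos: [0.4461, -0.0407, 0.2504]
eef_rot: [0.938, 0.346, 0.0, 0.0]
ft_force: [0.8, 0.4, 0.3]
finger_gap: -0.0002
gripper_force: 0.0
[([230.36, 88.9], 143), ([330.96, 91.89], 184)] A [0.4981 0.0352] B [ 0.5603 -0.0419] mid [ 0.5292 -0.0034] dist 0.0991
-0.8920828377005889
[([278.5, 91.11], 747)] [([253.86, 210.33], 64)]
(array([ 0.52818493, -0.00297813,  0.06191916]), np.float64(0.0014179014100124045))
```

View pics/f6.png

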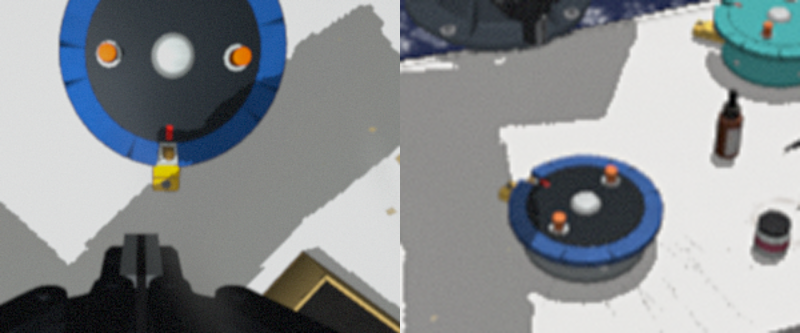

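The plate is seated: the hub measures 62 mm high, the expected 63 mm within error, and the pin shows in the notch at (168,153). The bottle and jar in view are standing and the hand is clear, so I'm handing in.

```bash
python3 -c "from rig import ticket; print(ticket.job_done())"
```

```text
the job is handed in; nothing more can be done
None
```

I turned the plate until its notch was over the pin, pressed it down until it bottomed, took the hand clear and handed the job in at about 14 s; no verdict was shown, and I did not re-measure the jars and bottle at the end.

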